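Reseat the keyed filter cartridge of a bench fume extractor

ROBOT

A 7-joint arm with a two-finger parallel gripper is mounted at the origin on the work surface. World frame = base frame: x ahead of the robot, y to its left, z up, the work surface at z = 0. Lengths are in m, angles in rad, forces in N, time in s.
With the tool pointing down it reaches from about 0.425 to 0.875 m from the base axis. Payload 4.7 kg.
Tool frame: the origin (TCP) lies midway between the tips of the shut fingers; the grasp point (between the pads) lies 19 mm behind it; z points along the fingers, y is the line along which they close (so a half turn about z gives the same grasp; the last joint's range is limited). The gripper opens to 87 mm and grips with 3 to 60 N. Pads are 19 mm wide; open, the fingers measure 117 mm over their backs; the gripper's body (75 mm by 190 mm) begins 51 mm behind the grasp point.
Start: joints at [-1.327, 0.321, -0.07, 1.45, 0.023, 1.371, -0.057], TCP at [0.148, 0.633, 0.223] pointing down, gripper open.
Joint ranges: [-2.86, 2.86], [-0.3, 2.09], [-1.38, 1.24], [0.06, 2.45], [-1.56, 4.7], [0.09, 2.05], [-2.69, 2.69]. Speed limits (rad/s): [2.57, 2.57, 3.14, 3.14, 3.14, 3.14, 3.14].

INTERFACE

Orientations are given as a rotation vector (axis times angle).
In Python, from bench import ctrl gives the robot as it stands. The module is installed in compiled form; this text tells all that it offers.
- The arm moves only by the shell command python3 -m handwheel 'ROWS' [FORCE]. ROWS is JSON, a list of rows, each a list of 7 numbers: the finger opening in m, from 0 to 0.087, then the shift along the tool's x, y, z in m, then the turn, a rotation vector about the tool's x, y, z in degrees. A call has 1 to 12 rows; each row shifts and turns the commanded pose from where the row before left it, along the tool's axes as they then stand; what a row does not reach is not made up. A row lasts 1/8 s, in which the tool goes at most 62.5 mm and 10.7 degrees, less where a joint would pass 70% of its speed; a pose out of reach is approached as far as the arm can. A call is refused whole if a number of a shift passes 0.0625 or a number of a turn 10.7, either way. A call with a gripper value outside its range is refused whole. The fingers move at their own pace and stop on an object; FORCE is the grip in N (left out, the last holds). Time passes only in rows, so rows that do not move let the fingers close. It gives the time, the measured TCP pose, the force, the opening and the grip force at its end, in the units of the state.
- ctrl.get_state(): the state, without advancing time (a new reading comes with each control period).
- ctrl.get_image(name): name is "side" or "top"; returns (picture, depth): 400x640x3 uint8, blue, green, red; 400x640 float32, m along the optical axis (not along the pixel's ray), 0 where there is no reading.
- ctrl.camera_info(name): a dict with "intrinsics" (3x3 intrinsics, pixels), "R" (3x3) and "t" (3): a world point X has camera coordinates R X + t. Camera axes: x right, y down, z forward; pixel columns grow to the right and rows downward; lengths in m; the calibration is good to about 2 mm. A picture is of the moment at which its call begins. camera_info takes no time and is no camera call.
- ctrl.close_job(): hands the job in; it is judged then, once.
The state is a dict: "time": time; "joint_positions": joint angles; "qd": joint speeds; "joint_torque": joint torques, N m; "position": TCP position; "tool_rot": TCP orientation; "ft_force": force on the tool from outside, world axes, zero at the start; "torque": the same for the moment, N m; "grip_width": opening from 0.0 (shut) to 1.0 (fully open); "grip_force": force on a finger pad.
Only numpy, scipy, OpenCV 4.12 (cv2) and the standard library are available. Lean on these libraries where they do the work, as an engineer would, in place of code of your own. Each camera call takes 0.05 s, during which the arm holds its last target. There are 200 camera calls.

TASK

Move the handheld meter out of the drawer's way onto the middle of the green patch, lying flat, and then pull the extractor's filter drawer wide open. The round filter cartridge in it sits cocked on the yellow key: without lifting it out, turn it in its pocket until its notch drops over the key and it lies flat, fully home; then push the drawer completely shut, leaving the bottle, the solder spool and the parts organiser where they stand.

Things in the scene. Friction and masses are not known exactly. Their poses are not given: they have to be found in the camera images.
- extractor: White bench fume extractor base, fixed, 230 deep x 204 wide x 115 high, clear window in its roof, black pipe stub (to 165 high) 190 behind its front face. Origin: on the bench under the middle of its front face; its +x runs from there back into the machine, z up. The drawer comes out of its front along its -x.
- drawer (a joint): Filter drawer, m: 0 shut, 0.15 fully out (wide open: over 0.12); 1.5 N friction, stays where left. Grey front panel 170 wide, 12 thick, 14 to 88 above the bench, its back on the extractor's front face when shut. It shoves what lies in front of it. Behind the panel: square pocket 114 x 114 inside, floor 30, walls 46 above the bench, open on top.
- drawer_handle (a point): Middle of the drawer's handle: round steel bar, 10 thick, 106 long along the extractor's y, 80 above the bench, 40 in front of the panel (clear gap of 35 between bar and panel). Two 8 mm stays join it to the panel 45 either side of the middle; between them the gap is free from above. Moves with the drawer.
- drawer_key (a point): Foot of the yellow key on the pocket floor, 5.5 from the key's inner end: block 8 wide, 13 long (along the extractor's x), 7 high, in the middle of the pocket's front end (the panel side). Yellow marks on the pocket wall and panel top edge show where it is. Moves with the drawer.
- drawer_pocket (a point): Centre of the pocket's floor, 49.5 behind the key (along the extractor's +x). Here stands a steel stud, 16.6 thick, 30 high, on which the cartridge turns. It moves with the drawer.
- cartridge: Round blue filter, 104 diameter, 34 high, 0.3 kg, slick plastic, loose on the stud (20 bore). Origin: centre of its underside. Full-height notch about 13 wide in the rim at its +x. Black grip bar along its x, 92 long, 14 wide, 24 high on its top, yellow mark at the notch end. At the start it rests on the key, key side 7 higher; seen through the window until the drawer is open.
- cartridge_notch (a point): Middle of the notch at the cartridge's underside, 49.5 from its axis on its +x. Turned in place, either way, until +x points to the key (extractor's -x, within about 4 degrees), the cartridge drops 7 mm over the key, lies flat and is stopped from turning further; this point then meets the key's foot.
- meter: Blue handheld meter with grey face, 150 long (its x) x 65 wide x 36 high, 0.32 kg, lying flat on its back on the bench in front of the drawer. Origin: centre of its underside.
- patch: Thin green rectangle on the bench, 210 (its x) x 140, nothing to bump on, to the left or right of the drawer; its x axis is parallel to the extractor's. Origin: its centre.
- bottle: White dispenser bottle with red cap, 60 diameter, 170 high, standing; beside the drawer, on the other side from the patch. Origin: centre of its underside. Leave it alone.
- spool: Grey solder spool, 68 diameter, 60 high, standing beside the extractor. Origin: centre of its underside. Leave it alone.
- organiser: Open grey parts organiser 120 x 70 x 30 high, on the bench beside the extractor. Origin: centre of its underside. Leave it alone.

How it is judged:
On the way, in this order (a step that is already met when the one before it is completed fails the run):
1. the meter lies flat on the middle of the green patch, let go (horizontal distance between meter and patch below 0.045 m and height (world z) of meter below 0.006 m and contact force between meter and the fingers below 0.1 N), for 0.2 s.
2. the drawer is pulled wide open (value of joint drawer above 0.12 m), for 0.2 s.
3. the cartridge is flat and fully home with its notch over the key, the drawer still open (distance between cartridge_notch and drawer_key below 0.006 m and angle between cartridge's own z axis and vertical below 0.03 rad and value of joint drawer above 0.08 m), for 0.2 s.
At the end, for the whole second after the job is handed in: The drawer is shut within 4 mm, the cartridge lies flat (within 1.7 degrees) with the middle of its notch within 6 mm of the key's foot, and the meter lies flat and still on the bench with its centre within 45 mm of the middle of the green patch (value of joint drawer below 0.004 m and distance between cartridge_notch and drawer_key below 0.006 m and angle between cartridge's own z axis and vertical below 0.03 rad and horizontal distance between meter and patch below 0.045 m and height (world z) of meter below 0.006 m and angle between meter's own z axis and vertical below 0.1 rad and linear speed of meter below 0.02 m/s); the robot touches nothing.
It fails at once if the cartridge is lifted out of its pocket (z of cartridge in the frame of drawer_pocket above 0.022 m).
It fails at once if the bottle is shifted by more than 20 mm (distance of bottle from where it was at the start of the episode above 0.02 m).
It fails at once if the spool is shifted by more than 20 mm (distance of spool from where it was at the start of the episode above 0.02 m).
It fails at once if the organiser is shifted by more than 20 mm (distance of organiser from where it was at the start of the episode above 0.02 m).
It also fails if it takes over 72 s, if anything falls off the work surface, if the arm or the gripper's body presses on something with over 40 N, if the wrist force passes 120 N, or if a joint passes its speed limit or range.

## Working session

There is one attempt and no reset: what is moved stays moved. The work goes in short steps, Python scripts to look and compute and a shell command to move; the robot and the scene stay as the last step left them, time stands still between calls to the robot, and variables do not carry over. Pictures are saved under pics/ and viewed, at most 10 in all, crops included, and the job is handed in when it is done.

```bash
mkdir -p pics
cat > h.py <<'E'
import numpy as np, cv2
from scipy.spatial.transform import Rotation as R
from bench import ctrl
def cloud(name):
    im,d=ctrl.get_image(name); c=ctrl.camera_info(name); K=np.array(c["intrinsics"])
    v,u=np.mgrid[:400,:640]
    p=np.stack([(u-K[0,2])/K[0,0]*d,(v-K[1,2])/K[1,1]*d,d],-1)
    return im,d,(p-np.array(c["t"]))@np.array(c["R"])
def st():
    s=ctrl.get_state(); M=R.from_rotvec(s["tool_rot"]).as_matrix()
    print("t",round(s["time"],2),"p",np.round(s["position"],4),"x",np.round(M[:,0],3),"y",np.round(M[:,1],3),"z",np.round(M[:,2],3),"F",np.round(s["ft_force"],1),"w",round(s["grip_width"],3),"g",round(s["grip_force"],1),"q",np.round(s["joint_positions"],2))
    return np.array(s["position"]),M
E
python3 - <<'E'
from h import *
st()
for n in("top","side"):
    im,d,P=cloud(n); cv2.imwrite(f"pics/{n}0.png",im); np.savez(f"{n}0.npz",im=im,P=P,d=d)
    c=ctrl.camera_info(n); print(n,-np.array(c["R"]).T@np.array(c["t"]),c["R"])
E
```

```text
t 0.0 p [0.148  0.6324 0.2215] x [-0.974  0.228 -0.   ] y [ 0.228  0.974 -0.002] z [-0.    -0.002 -1.   ] F [ 0.2 -0.8 -0.2] w 0.999 g 0.0 q [-1.33  0.32 -0.07  1.45  0.02  1.37 -0.06]
top [0.4479353  0.01457358 0.87142511] [[-0.05666636 -0.99838396  0.00428807]
 [-0.96802902  0.05389128 -0.24498072]
 [ 0.24435374 -0.01803314 -0.96951847]]
side [0.1624248  0.63619008 0.53366165] [[-0.80308175 -0.59546214 -0.02201231]
 [-0.27915346  0.40860889 -0.86897188]
 [ 0.52643427 -0.69171065 -0.49437166]]
```

View pics/top0.png

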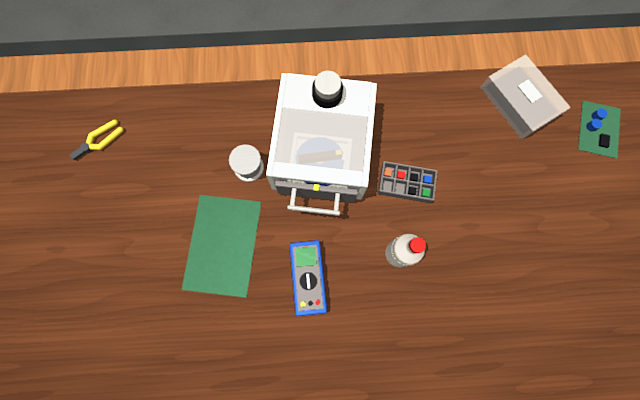

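View pics/side0.png

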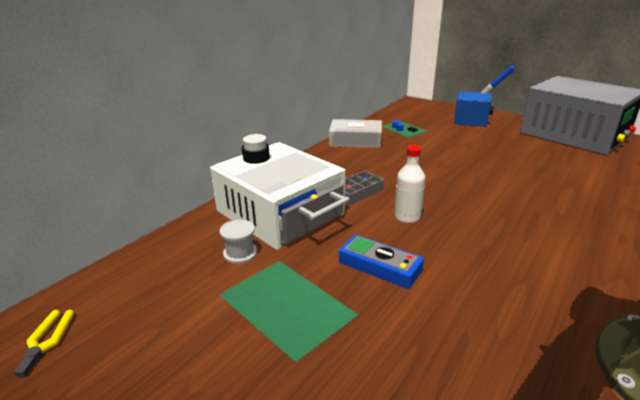

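The top view shows the meter at (308,278), the patch at (222,246), the handle at (315,210) with the yellow mark at (316,187), and the bottle at (408,250). Through the window the grip bar's yellow end is at about (342,153). The side view shows the same layout.

```bash
cat > m.py <<'E'
from h import *
T=np.load("top0.npz"); S=np.load("side0.npz")
def rect(n,A,mask,zlo,zhi,box):
    P=A["P"]; u0,v0,u1,v1=box; m=np.zeros(mask.shape,bool); m[v0:v1,u0:u1]=1
    m&=mask&(P[...,2]>zlo)&(P[...,2]<zhi)
    q=P[m]; r=cv2.minAreaRect((q[:,:2]*1000).astype(np.float32)); print(n,m.sum(),np.round(r[0],1),np.round(r[1],1),round(r[2],1),"z",np.round(np.percentile(q[:,2],[5,50,95]),4))
for nm,A,pb,mb in(("top",T,(170,180,275,310),(280,230,335,325)),("side",S,(210,255,370,365),(330,230,430,290))):
    hsv=cv2.cvtColor(A["im"],cv2.COLOR_BGR2HSV); h,s,v=cv2.split(hsv)
    rect(nm+" patch",A,(h>60)&(h<90)&(s>100),-.02,.02,pb)
    rect(nm+" meter top",A,v>0,.028,.05,mb)
    rect(nm+" meter",A,(h>100)&(h<125)&(s>120),.004,.06,mb)
P=T["P"]
rect("ext roof",T,np.ones((400,640),bool),.105,.125,(255,60,390,200))
rect("handle",T,np.ones((400,640),bool),.07,.1,(283,202,345,220))
rect("shandle",S,np.ones((400,640),bool),.075,.1,(295,190,352,222))
rect("bottle",T,np.ones((400,640),bool),.02,.2,(380,225,435,275))
rect("spool",T,np.ones((400,640),bool),.05,.07,(225,140,268,185))
rect("org",T,np.ones((400,640),bool),.02,.04,(378,158,442,205))
for p in [(208,290),(205,305),(210,315),(213,335),(316,187)][:]: pass
for u,v in [(290,209),(315,212),(340,213),(316,187),(342,152),(300,158),(320,145)]: print(u,v,np.round(P[v,u],3))
E
python3 m.py
```

```text
top patch 5903 [557.9 211.1] [138.7 207.4] 80.1 z [-0.0009  0.0016  0.0041]
top meter top 2296 [477.1  28. ] [150.  65.] 2.7 z [0.0326 0.0362 0.0399]
top meter 612 [476.5  27.3] [148.8  63.7] 2.7 z [0.0316 0.0346 0.037 ]
side patch 6669 [556.2 212.4] [139.8 210.7] 79.7 z [0.0001 0.0015 0.003 ]
side meter top 1796 [473.7  29.2] [149.3  66.8] 2.5 z [0.0302 0.036  0.0394]
side meter 1402 [473.5  31.2] [149.5  65.6] 3.8 z [0.0066 0.0246 0.0353]
ext roof 9631 [773.  -20.1] [204.2 231.6] 80.0 z [0.1132 0.1156 0.118 ]
handle 299 [612.9   8.7] [104.3  24.8] 84.1 z [0.0819 0.085  0.0874]
shandle 683 [627.3  -6. ] [135.   59.3] 81.2 z [0.0769 0.0842 0.0893]
bottle 1001 [ 516.1 -168.3] [59.8 53.6] 14.9 z [0.0425 0.1166 0.1718]
spool 752 [732.7 150.6] [68.6 65.2] 1.3 z [0.0583 0.0609 0.0632]
org 704 [ 673.3 -205.1] [120.9  71.5] 76.2 z [0.0207 0.0276 0.0326]
290 209 [0.611 0.055 0.084]
315 212 [0.603 0.004 0.081]
340 213 [ 0.613 -0.053  0.001]
316 187 [ 0.652 -0.     0.093]
342 152 [ 0.717 -0.057  0.114]
300 158 [0.708 0.029 0.117]
320 145 [ 0.734 -0.013  0.114]
```

```bash
cat >> h.py <<'E'
def go(tgt,ydeg=None):
    "shift in tool axes (mm) to tgt after turning tool y to ydeg (world yaw, half-turn free)"
    p,M=st(); a=0
    if ydeg is not None:
        a=(ydeg-np.degrees(np.arctan2(M[1,1],M[0,1]))+90)%180-90
        M=R.from_rotvec([0,0,np.radians(a)]).as_matrix()@M
    print("turn tool z",round(-a,1),"shift mm",np.round(1000*M.T@(np.array(tgt)-p),1));
E
python3 -m handwheel '[[0.087,0,0,0,0,0,-8],[0.087,0,0,0,0,0,-8]]'
python3 -c "
from h import *
go([.40,.40,.2215],92.7);go([.476,.029,.10],92.7)"
```

```text
time: 0.35
position: [0.148, 0.6326, 0.2219]
tool_rot: [0.085, -3.14, 0.002]
ft_force: [-0.5, 0.0, -0.7]
grip_width: 0.999
grip_force: 0.0
t 0.35 p [0.148  0.6326 0.2219] x [-0.999 -0.054  0.   ] y [-0.054  0.999 -0.001] z [-0.    -0.001 -1.   ] F [-0.5  0.  -0.7] w 0.999 g 0.0 q [-1.3   0.32 -0.11  1.45  0.03  1.37  0.22]
turn tool z 0.4 shift mm [-240.8 -244.2    0.6]
t 0.35 p [0.148  0.6326 0.2219] x [-0.999 -0.054  0.   ] y [-0.054  0.999 -0.001] z [-0.    -0.001 -1.   ] F [-0.5  0.  -0.7] w 0.999 g 0.0 q [-1.3   0.32 -0.11  1.45  0.03  1.37  0.22]
turn tool z 0.4 shift mm [-299.2 -618.2  122.5]
```

```bash
python3 -m handwheel '[[0.087,-0.04,-0.041,0,0,0,0],[0.087,-0.04,-0.041,0,0,0,0],[0.087,-0.04,-0.041,0,0,0,0],[0.087,-0.04,-0.041,0,0,0,0],[0.087,-0.04,-0.041,0,0,0,0],[0.087,-0.04,-0.041,0,0,0,0],[0.087,-0.01,-0.05,0,0,0,0],[0.087,-0.01,-0.05,0,0,0,0],[0.087,-0.01,-0.05,0,0,0,0],[0.087,-0.01,-0.05,0,0,0,0],[0.087,-0.01,-0.05,0.02,0,0,0],[0.087,-0.01,-0.05,0.02,0,0,0]]'
python3 -c "
from h import *
go([.475,.029,.10],92.7)"
```

```text
time: 1.85
position: [0.4749, 0.1008, 0.1821]
tool_rot: [-0.078, 3.14, 0.001]
ft_force: [1.1, 0.3, 0.9]
grip_width: 1.004
grip_force: 0.0
t 1.85 p [0.4749 0.1008 0.1821] x [-0.999 -0.05  -0.001] y [-0.05   0.999  0.   ] z [ 0.001  0.001 -1.   ] F [1.1 0.3 0.9] w 1.004 g 0.0 q [-0.62 -0.01  0.36  1.91  0.01  1.24  1.35]
turn tool z 0.1 shift mm [  3.3 -71.8  82.1]
```

```bash
python3 -m handwheel '[[0.087,0.001,-0.036,0.02,0,0,0],[0.087,0.002,-0.036,0.03,0,0,0],[0.087,0,0,0.03,0,0,0],[0.087,0,0,0.03,0,0,0],[0.087,0,0,0.03,0,0,0],[0.087,0,0,0.03,0,0,0],[0.087,0,0,0,0,0,0]]' && python3 -c "
from h import *
go([.475,.029,.012],92.7)"
```

```text
time: 2.72
position: [0.4728, 0.0299, 0.0105]
tool_rot: [0.077, -3.135, 0.002]
ft_force: [0.1, -0.0, 0.1]
grip_width: 1.002
grip_force: 0.0
t 2.73 p [0.4728 0.0299 0.0105] x [-0.999 -0.049  0.005] y [-0.049  0.999 -0.001] z [-0.005 -0.002 -1.   ] F [ 0.1 -0.   0.1] w 1.002 g 0.0 q [-0.53  0.18  0.44  2.11 -0.1   0.88  1.59]
turn tool z 0.1 shift mm [-2.2 -1.  -1.5]
```

```bash
python3 -m handwheel '[[0.05,0,0,0,0,0,0],[0.05,0,0,0,0,0,0],[0.05,0,0,0,0,0,0],[0.05,0,0,0,0,0,0]]' 25; python3 -c "
from h import *
go([.475,.029,.012],92.7)"
```

```text
time: 3.22
position: [0.4763, 0.03, 0.0137]
tool_rot: [-0.077, 3.138, 0.0]
ft_force: [0.2, -1.8, 6.8]
grip_width: 0.743
grip_force: 25.0
t 3.23 p [0.4763 0.03   0.0137] x [-0.999 -0.049 -0.002] y [-0.049  0.999 -0.   ] z [ 0.002  0.    -1.   ] F [ 0.2 -1.8  6.8] w 0.743 g 25.0 q [-0.53  0.18  0.44  2.1  -0.1   0.87  1.59]
turn tool z 0.1 shift mm [ 1.4 -1.   1.7]
```

```bash
python3 -c "
from h import *
go([.557,.2115,.0137],80.7)"; python3 -m handwheel '[[0.05,0,0,-0.03,0,0,0],[0.05,0,0,-0.03,0,0,0],[0.05,0,0,0,0,0,6],[0.05,0,0,0,0,0,6]]'; python3 -c "
from h import *
go([.557,.2115,.0137])"
```

```text
t 3.23 p [0.4763 0.03   0.0137] x [-0.999 -0.049 -0.002] y [-0.049  0.999 -0.   ] z [ 0.002  0.    -1.   ] F [ 0.2 -1.8  6.8] w 0.743 g 25.0 q [-0.53  0.18  0.44  2.1  -0.1   0.87  1.59]
turn tool z 12.1 shift mm [-5.030e+01  1.921e+02  1.000e-01]
time: 3.72
position: [0.4748, 0.0308, 0.0725]
tool_rot: [-0.256, -3.131, -0.001]
ft_force: [-0.1, -0.3, -3.6]
grip_width: 0.747
grip_force: 25.0
t 3.73 p [0.4748 0.0308 0.0725] x [-0.987  0.163  0.001] y [0.163 0.987 0.001] z [-0.     0.001 -1.   ] F [-0.1 -0.3 -3.6] w 0.747 g 25.0 q [-0.56  0.08  0.46  2.06 -0.04  1.01  1.33]
turn tool z 0 shift mm [-51.8 191.7  58.9]
```

```bash
python3 -m handwheel '[[0.05,-0.0085,0.032,0,0,0,0],[0.05,-0.0085,0.032,0,0,0,0],[0.05,-0.0085,0.032,0,0,0,0],[0.05,-0.0085,0.032,0,0,0,0],[0.05,-0.0085,0.032,0,0,0,0],[0.05,-0.0085,0.032,0,0,0,0],[0.05,0,0,0.025,0,0,0],[0.05,0,0,0.02,0,0,0],[0.05,0,0,0.01,0,0,0],[0.05,0,0,0.003,0,0,0],[0.05,0,0,0,0,0,0]]'; python3 -c "
from h import *
go([.557,.2115,.0137])"
```

```text
time: 5.1
position: [0.5566, 0.2116, 0.015]
tool_rot: [0.252, 3.131, 0.001]
ft_force: [-0.6, 0.5, -3.7]
grip_width: 0.745
grip_force: 25.0
t 5.1 p [0.5566 0.2116 0.015 ] x [-0.987  0.16  -0.001] y [0.16  0.987 0.001] z [ 0.001  0.    -1.   ] F [-0.6  0.5 -3.7] w 0.745 g 25.0 q [-0.69  0.4   0.33  1.81 -0.16  0.95  1.12]
turn tool z 0 shift mm [-0.4 -0.   1.3]
```

```bash
python3 -m handwheel '[[0.087,0,0,0,0,0,0],[0.087,0,0,0,0,0,0],[0.087,0,0,-0.02,0,0,0],[0.087,0,0,-0.05,0,0,0],[0.087,0,0,-0.05,0,0,0],[0.02,0,0,-0.03,0,0,0]]'; python3 -c "
from h import *
im,d,P=cloud('top'); q=P[(P[...,2]>.028)&(P[...,2]<.045)&(np.hypot(P[...,0]-.557,P[...,1]-.2115)<.1)]
print(cv2.minAreaRect((q[:,:2]*1000).astype(np.float32)), len(q),np.median(q[:,2]))
go([.630,.006,.13],80)"
```

```text
time: 5.85
position: [0.5578, 0.2122, 0.1696]
tool_rot: [0.251, 3.127, 0.005]
ft_force: [1.0, 0.6, -0.1]
grip_width: 0.949
grip_force: 0.0
((518.6788940429688, 218.1588592529297), (65.83590698242188, 71.94188690185547), 80.59971618652344) 840 0.03568301006151075
t 5.9 p [0.5595 0.2129 0.1733] x [-0.987  0.16  -0.009] y [0.16  0.987 0.007] z [ 0.01   0.005 -1.   ] F [ 1.2 -0.3  3.1] w 0.911 g 0.0 q [-0.72  0.24  0.36  1.67 -0.09  1.24  1.07]
turn tool z 0.8 shift mm [-104.9 -191.8   42.9]
```

```bash
python3 -m handwheel '[[0,-0.02,-0.032,0,0,0,0.8],[0,-0.02,-0.032,0,0,0,0],[0,-0.02,-0.032,0,0,0,0],[0,-0.02,-0.032,0,0,0,0],[0,-0.015,-0.032,0.01,0,0,0],[0,-0.01,-0.032,0.025,0,0,0],[0,0,0,0,0,0,0]]'; python3 -c "
from h import *
go([.630,.006,.060],80)
im,d,P=cloud('side'); cv2.imwrite('pics/s1.png',im[120:300,180:440])"
```

```text
time: 6.78
position: [0.6259, 0.0002, 0.1291]
tool_rot: [-0.282, -3.127, 0.004]
ft_force: [0.8, 0.6, 0.1]
grip_width: 0.124
grip_force: 0.0
t 6.78 p [6.259e-01 2.000e-04 1.291e-01] x [-0.984  0.179  0.002] y [ 0.179  0.984 -0.002] z [-0.002 -0.002 -1.   ] F [0.8 0.6 0.1] w 0.124 g 0.0 q [-0.43  0.35  0.47  1.65 -0.17  1.19  1.48]
turn tool z -0.3 shift mm [-3.2  6.6 69. ]
```

View pics/s1.png

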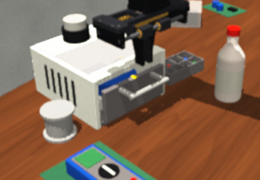

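The fingers stand above the gap between handle and panel (about crop pixel (148,60)). The meter lies on the patch at the bottom, and the gripper body is clear of the roof.

```bash
python3 -m handwheel '[[0,-0.0032,0.006,0,0,0,0],[0,0,0,0.02,0,0,0],[0,0,0,0.025,0,0,0],[0,0,0,0.024,0,0,0],[0,0,0,0,0,0,0]]'; python3 -c "
from h import *
go([.630,.006,.060],80)"
```

```text
time: 7.45
position: [0.6288, 0.0112, 0.0577]
tool_rot: [-0.27, -3.125, 0.001]
ft_force: [-0.6, 0.4, 0.1]
grip_width: 0.003
grip_force: 0.0
t 7.45 p [0.6288 0.0112 0.0577] x [-0.985  0.171  0.005] y [ 0.171  0.985 -0.001] z [-0.005 -0.    -1.   ] F [-0.6  0.4  0.1] w 0.003 g 0.0 q [-0.42  0.43  0.45  1.7  -0.21  1.07  1.49]
turn tool z 0.1 shift mm [-2.  -5.  -2.3]
```

```bash
python3 -m handwheel '[[0,0.01,0,0,0,0,0],[0,0.015,0,0,0,0,0],[0,0.02,0,0,0,0,0],[0,0.02,0,0,0,0,0],[0,0.02,0,0,0,0,0],[0,0.02,0,0,0,0,0],[0,0.02,0,0,0,0,0],[0,0.015,0,0,0,0,0],[0,0.01,0,0,0,0,0],[0,0,0,0,0,0,0],[0,0,0,0,0,0,0]]'; python3 -c "
from h import *
go([.630,.006,.060],80)"
```

```text
time: 8.82
position: [0.4834, 0.0361, 0.0605]
tool_rot: [-0.273, -3.129, -0.0]
ft_force: [-0.1, 0.2, 0.3]
grip_width: -0.002
grip_force: 0.0
t 8.82 p [0.4834 0.0361 0.0605] x [-0.985  0.173  0.   ] y [0.173 0.985 0.   ] z [-0.  0. -1.] F [-0.1  0.2  0.3] w -0.002 g 0.0 q [-0.56  0.12  0.45  2.05 -0.06  0.98  1.33]
turn tool z 0.0 shift mm [-149.6   -4.2    0.5]
```

```bash
python3 -m handwheel '[[0,-0.005,0,0,0,0,0],[0,0,0,-0.04,0,0,0],[0,0,0,-0.05,0,0,0],[0,0,0.05,-0.05,0,0,0],[0,0,0.06,0,0,0,0],[0,0,0.06,0,0,0,0],[0,0,0.05,0,0,0,0]]'
python3 - <<'E'
from h import *
st()
for n in("top","side"):
    im,d,P=cloud(n); np.savez(f"{n}1.npz",im=im,P=P,d=d)
    c=im[130:290,230:400] if n=="top" else im[120:300,200:420]
    cv2.imwrite(f"pics/{n}1.png",cv2.resize(c,None,fx=3.5 if n=="top" else 3,fy=3.5 if n=="top" else 3,interpolation=cv2.INTER_CUBIC))
E
```

```text
time: 9.7
position: [0.5258, 0.2489, 0.1945]
tool_rot: [-0.271, -3.13, -0.001]
ft_force: [-0.3, -0.0, 0.6]
grip_width: 0.01
grip_force: 0.0
t 9.7 p [0.5258 0.2489 0.1945] x [-0.985  0.172  0.   ] y [0.172 0.985 0.   ] z [ 0.  0. -1.] F [-0.3 -0.   0.6] w 0.01 g 0.0 q [-0.75  0.19  0.3   1.68 -0.06  1.28  0.96]
```

View pics/top1.png

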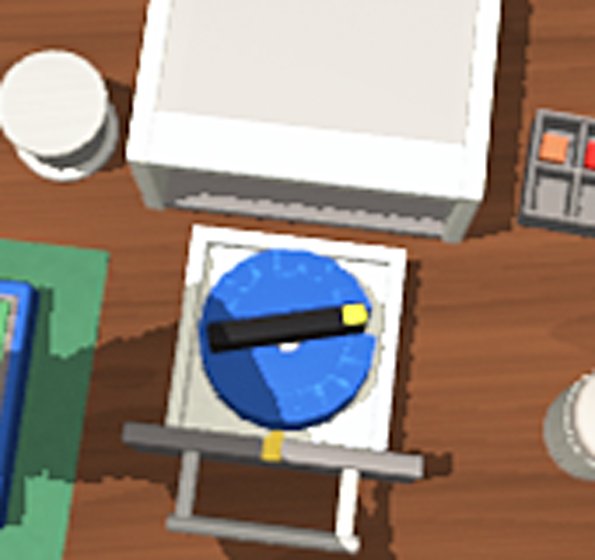

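View pics/side1.png

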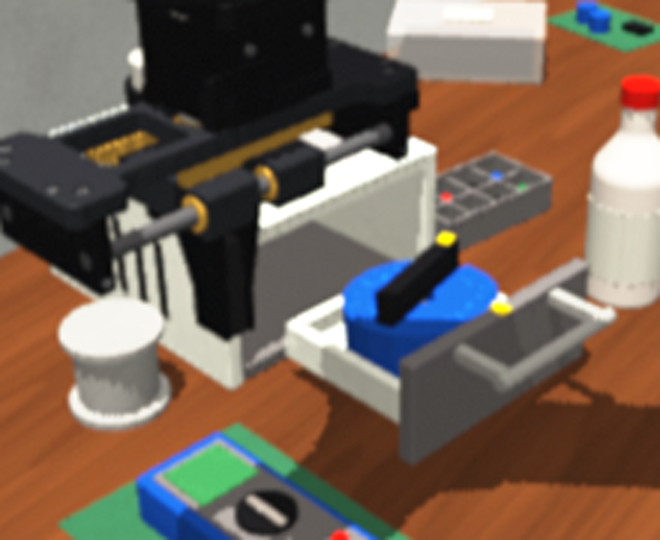

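The drawer is open. In the crops the blue cartridge is centred near (288,340), its bar runs from (210,338) to the yellow end at (355,315), and the notch side points right (-y). Next I measure the bar.

Run:
```python
from h import *
for n in("top","side"):
    A=np.load(n+"1.npz"); P=A["P"]; im=A["im"]; h,s,v=cv2.split(cv2.cvtColor(im,cv2.COLOR_BGR2HSV))
    reg=(np.hypot(P[...,0]-.57,P[...,1]-.02)<.062)
    blue=reg&(h>100)&(h<125)&(s>120)&(P[...,2]>.045)&(P[...,2]<.085)
    yel=reg&(h>20)&(h<35)&(s>120)&(P[...,2]>.08)
    blk=reg&(v<60)&(P[...,2]>.078)
    q=P[yel|blk]; r=cv2.minAreaRect((q[:,:2]*1000).astype(np.float32)); print(n,"bar",r,len(q))
    for a,b in(("yel",yel),("blk",blk),("blue",blue)): print(a,b.sum(),np.round(P[b].mean(0),4),np.round(np.percentile(P[b][:,2],[5,50,95]),4))
    # planar fit on bar top vs y
    print("bar z slope", np.linalg.lstsq(np.c_[q[:,:2],np.ones(len(q))],q[:,2],rcond=None)[0])
    qb=P[blue]; print(cv2.minEnclosingCircle((qb[:,:2]*1000).astype(np.float32)))
    pan=(P[...,2]>.084)&(P[...,2]<.094)&(P[...,0]>.47)&(P[...,0]<.535)&(abs(P[...,1]-.03)<.11)
    print("panel",cv2.minAreaRect((P[pan][:,:2]*1000).astype(np.float32)),pan.sum())
    py=pan&(h>18)&(h<35)&(s>120); print("panel yellow",P[py].mean(0) if py.any() else None)
go([.57,.02,.2])
```

```text
top bar ((547.8546752929688, 9.862617492675781), (76.74039459228516, 89.85355377197266), 4.7481689453125) 342
yel 65 [ 0.556  -0.0038  0.0915] [0.0882 0.0914 0.095 ]
blk 279 [0.5782 0.0184 0.0907] [0.0816 0.0917 0.0949]
blue 1573 [0.5744 0.0136 0.0683] [0.0641 0.0688 0.0728]
bar z slope [0.03850174 0.00706183 0.06863351]
((578.016845703125, 13.184309959411621), 52.49424362182617)
panel ((490.4766540527344, 29.250503540039062), (169.76776123046875, 55.45224380493164), 80.24418640136719) 702
panel yellow [0.51150889 0.02482454 0.08997493]
side bar ((546.4635620117188, 12.038616180419922), (73.57084655761719, 92.3282470703125), 5.686435222625732) 292
yel 38 [ 0.5656 -0.012   0.0917] [0.0891 0.0919 0.0936]
blk 255 [0.5732 0.0238 0.0874] [0.0791 0.0883 0.0935]
blue 941 [0.5722 0.0304 0.0666] [0.0523 0.0685 0.072 ]
bar z slope [ 0.03711455 -0.01372866  0.06696525]
((577.0777587890625, 15.094735145568848), 53.50129318237305)
panel ((489.0409851074219, 29.785507202148438), (170.91555786132812, 54.804443359375), 80.47782897949219) 514
panel yellow [0.50683597 0.02679626 0.08911256]
t 9.8 p [0.5245 0.2537 0.1936] x [-0.986  0.164  0.002] y [0.164 0.986 0.002] z [-0.001  0.002 -1.   ] F [ 0.1  1.3 -0.9] w 0.006 g 0.0 q [-0.76  0.19  0.3   1.68 -0.06  1.28  0.96]
turn tool z 0 shift mm [ -83.3 -223.1   -6.9]
```

Run:
```python
from h import *
for n in("top","side"):
    A=np.load(n+"1.npz"); P=A["P"]; im=A["im"]; h,s,v=cv2.split(cv2.cvtColor(im,cv2.COLOR_BGR2HSV))
    reg=(np.hypot(P[...,0]-.577,P[...,1]-.014)<.056)
    yel=reg&(h>20)&(h<35)&(s>120)&(P[...,2]>.08)
    blk=reg&(v<60)&(P[...,2]>.083)
    q=P[yel|blk]; r=cv2.minAreaRect((q[:,:2]*1000).astype(np.float32)); print(n,"bar",r,len(q),"yel",P[yel].mean(0),"black",P[blk].mean(0))
    e=q[:,:2]-q[:,:2].mean(0); w,V=np.linalg.eigh(e.T@e); print("dir",np.degrees(np.arctan2(*V[::-1,1])),q.mean(0))
    for y in(-.02,0,.02,.04):
        k=abs(q[:,1]-y)<.008; print(y,k.sum(),np.round(np.median(q[k],0),4) if k.any() else '')
```

```text
top bar ((579.72607421875, 12.509906768798828), (12.778011322021484, 89.85355377197266), 4.7481689453125) 295 yel [ 0.58323125 -0.02160295  0.09248097] black [0.57864532 0.0182774  0.0915547 ]
dir 94.71701414614218 [0.57926071 0.01274448 0.09166551]
-0.02 56 [ 0.582  -0.0203  0.092 ]
0 51 [ 5.801e-01 -1.000e-04  9.170e-02]
0.02 50 [0.579  0.0199 0.0919]
0.04 52 [0.5764 0.0409 0.0925]
side bar ((576.22412109375, 14.617694854736328), (13.375524520874023, 91.54149627685547), 6.007122039794922) 221 yel [ 0.58036078 -0.02233783  0.09221179] black [0.57362898 0.02398121 0.08965491]
dir 94.97277541486757 [0.57453778 0.01791311 0.08999974]
-0.02 36 [ 0.5767 -0.0196  0.0917]
0 31 [ 5.748e-01 -1.000e-04  9.150e-02]
0.02 36 [0.5723 0.0199 0.0903]
0.04 36 [0.5709 0.0392 0.0911]
```

```bash
python3 -m handwheel '[[0.045,-0.018,-0.0455,0,0,0,0],[0.045,-0.018,-0.0455,0,0,0,0],[0.045,-0.018,-0.0455,0,0,0,0],[0.045,-0.018,-0.0455,0,0,0,0],[0.045,-0.018,-0.0455,0,0,0,0],[0.045,0,0,0,0,0,10.7],[0.045,0,0,0,0,0,10.7],[0.045,0,0,0,0,0,10.7],[0.045,0,0,0,0,0,10.7],[0.045,0,0,0,0,0,10.7],[0.045,0,0,0,0,0,10.7],[0.045,0,0,0,0,0,10.7]]'; python3 -m handwheel '[[0.045,0,0,0,0,0,0]]' >/dev/null; python3 -c "
from h import *
go([.577,.0145,.074],5)"
```

```text
time: 11.3
position: [0.5747, 0.0055, 0.1945]
tool_rot: [2.128, 2.311, -0.001]
ft_force: [0.1, -1.1, 0.8]
grip_width: 0.519
grip_force: 0.0
t 11.43 p [0.5747 0.0057 0.1945] x [-0.091  0.996 -0.001] y [ 0.996  0.091 -0.   ] z [-0.    -0.001 -1.   ] F [-0.2  0.1 -0.4] w 0.516 g 0.0 q [-0.59  0.19  0.6   1.7  -0.11  1.28  0.13]
turn tool z 0.2 shift mm [  8.6   3.1 120.5]
```

```bash
python3 -m handwheel '[[0.045,0.0086,0.003,0,0,0,0],[0.045,0,0,0.04,0,0,0],[0.045,0,0,0.03,0,0,0],[0.045,0,0,0.025,0,0,0],[0.045,0,0,0.015,0,0,0],[0.045,0,0,0.007,0,0,0],[0.045,0,0,0,0,0,0]]'; python3 -c "
from h import *
go([.577,.0145,.074],5)"
```

```text
time: 12.3
position: [0.5771, 0.0155, 0.0779]
tool_rot: [2.119, 2.319, 0.0]
ft_force: [0.3, 0.5, -0.0]
grip_width: 0.52
grip_force: 0.0
t 12.3 p [0.5771 0.0155 0.0779] x [-0.09   0.996  0.   ] y [0.996 0.09  0.   ] z [ 0.  0. -1.] F [ 0.3  0.5 -0. ] w 0.52 g 0.0 q [-0.56  0.31  0.57  1.82 -0.19  1.06  0.17]
turn tool z 0.2 shift mm [-1.  -0.2  3.9]
```

```bash
python3 -m handwheel '[[0.045,-0.001,0,0.004,0,0,0],[0.005,0,0,0,0,0,0],[0.005,0,0,0,0,0,0],[0.005,0,0,0,0,0,0],[0.005,0,0,0,0,0,0]]' 10; python3 -c "
from h import *
go([.577,.0145,.074],5)"
```

```text
time: 12.92
position: [0.5772, 0.0144, 0.074]
tool_rot: [2.119, 2.318, 0.001]
ft_force: [0.4, -0.6, 1.4]
grip_width: 0.169
grip_force: 10.0
t 12.93 p [0.5772 0.0144 0.074 ] x [-0.09   0.996  0.   ] y [0.996 0.09  0.001] z [ 0.001  0.    -1.   ] F [ 0.4 -0.6  1.4] w 0.169 g 10.0 q [-0.56  0.32  0.57  1.82 -0.2   1.05  0.18]
turn tool z 0.1 shift mm [ 0.2 -0.2  0. ]
```

```bash
python3 -m handwheel '[[0.005,0,0,0,0,0,8],[0.005,0,0,0,0,0,8],[0.005,0,0,0,0,0,8],[0.005,0,0,0,0,0,8],[0.005,0,0,0,0,0,8],[0.005,0,0,0,0,0,8],[0.005,0,0,0,0,0,0]]'; python3 -c "
from h import *
go([.577,.0145,.074],-100)"
```

```text
time: 13.8
position: [0.5777, 0.0149, 0.0742]
tool_rot: [2.878, 1.258, 0.003]
ft_force: [1.1, 0.5, 0.7]
grip_width: 0.166
grip_force: 10.0
t 13.8 p [0.5777 0.0149 0.0742] x [0.679 0.734 0.002] y [ 0.734 -0.679  0.001] z [ 0.002  0.001 -1.   ] F [1.1 0.5 0.7] w 0.166 g 10.0 q [-0.68  0.35  0.72  1.83 -0.26  1.06 -0.61]
turn tool z 57.2 shift mm [-0.6  0.5  0.2]
```

```bash
python3 -m handwheel '[[0.005,0,0,0,0,0,8],[0.005,0,0,0,0,0,8],[0.005,0,0,0,0,0,8],[0.005,0,0,0,0,0,8],[0.005,0,0,0,0,0,8],[0.005,0,0,0,0,0,8],[0.005,0,0,0,0,0,5],[0.005,0,0,0,0,0,3],[0.005,0,0,0,0,0,0]]'; python3 -c "
from h import *
go([.577,.0145,.074],-100)
im,d,P=cloud('side'); cv2.imwrite('pics/s3.png',cv2.resize(im[160:270,260:420],None,fx=4,fy=4,interpolation=cv2.INTER_CUBIC))"
```

```text
time: 14.92
position: [0.5762, 0.0142, 0.073]
tool_rot: [3.132, -0.238, -0.002]
ft_force: [1.2, -0.1, -3.5]
grip_width: 0.158
grip_force: 10.0
t 14.93 p [0.5762 0.0142 0.073 ] x [ 0.988 -0.151 -0.001] y [-0.151 -0.988  0.001] z [-0.001 -0.001 -1.   ] F [ 1.2 -0.1 -3.5] w 0.158 g 10.0 q [-0.82  0.4   0.91  1.83 -0.35  1.08 -1.5 ]
turn tool z 1.3 shift mm [ 0.7 -0.4 -1. ]
```

View pics/s3.png

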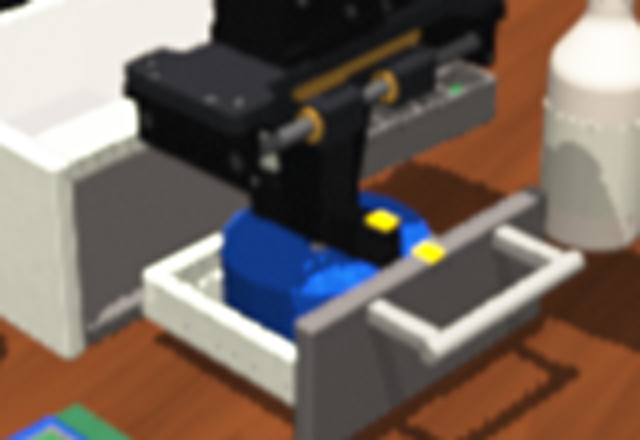

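The bar's yellow end at (382,220) now points at the panel mark (428,250). The force on the tool is −3.5 N in z, so the gripper is probably holding the cartridge's weight; I'll release it.

```bash
python3 -m handwheel '[[0.005,0,0,0,0,0,1],[0.024,0,0,0,0,0,0],[0.024,0,0,0,0,0,0],[0.024,0,0,0,0,0,0]]'; python3 -m handwheel '[[0.04,0,0,0,0,0,0],[0.04,0,0,-0.03,0,0,0],[0.04,0,0,-0.05,0,0,0],[0.04,0,0.03,-0.04,0,0,0],[0.02,0,0.06,0,0,0,0],[0,0,0.06,0,0,0,0],[0,0,0.06,0,0,0,0],[0,0,0,0,0,0,0]]'
python3 - <<'E'
from h import *
for n in("top","side"):
    im,d,P=cloud(n); h,s,v=cv2.split(cv2.cvtColor(im,cv2.COLOR_BGR2HSV))
    reg=(np.hypot(P[...,0]-.575,P[...,1]-.0145)<.056)
    yel=reg&(h>20)&(h<35)&(s>120)&(P[...,2]>.075); blk=reg&(v<60)&(P[...,2]>.077)
    q=P[yel|blk]; print(n,cv2.minAreaRect((q[:,:2]*1000).astype(np.float32)),P[yel].mean(0),np.median(P[blk],0),len(q))
    print("slope",np.linalg.lstsq(np.c_[q[:,:2]-q[:,:2].mean(0),np.ones(len(q))],q[:,2],rcond=None)[0])
    blue=reg&(h>100)&(h<125)&(s>120)&(P[...,2]>.055); b=P[blue]; print("blue slope",len(b),np.linalg.lstsq(np.c_[b[:,:2]-[.575,.0145],np.ones(len(b))],b[:,2],rcond=None)[0])
go([.577,.0145,.074],-100)
E
```

```text
time: 15.48
position: [0.5772, 0.0144, 0.0741]
tool_rot: [-3.13, 0.27, -0.001]
ft_force: [-0.3, -0.7, 0.2]
grip_width: 0.275
grip_force: 0.0
time: 16.48
position: [0.5384, -0.1997, 0.1945]
tool_rot: [3.126, -0.287, 0.001]
ft_force: [-0.3, 1.2, 0.2]
grip_width: 0.089
grip_force: 0.0
top ((574.5509033203125, 15.017406463623047), (13.55090045928955, 89.84588623046875), 80.05668640136719) [0.53615265 0.02102886 0.08924875] [0.58123049 0.01267907 0.08886892] 256
slope [0.006176   0.06256966 0.08887086]
blue slope 1630 [0.00571103 0.00542108 0.06560841]
side ((572.1211547851562, 18.148330688476562), (12.89985466003418, 91.8320083618164), 80.91866302490234) [0.53507125 0.02468661 0.08858267] [0.57300562 0.02076985 0.08507529] 294
slope [-0.10356747 -0.63148832  0.08484876]
blue slope 739 [-0.03133027 -0.0421878   0.06599948]
t 16.57 p [ 0.5407 -0.1932  0.1938] x [ 0.985 -0.174  0.   ] y [-0.174 -0.985 -0.001] z [ 0.     0.001 -1.   ] F [-0.2  1.3 -0.1] w 0.031 g 0.0 q [-0.6   0.28  1.06  1.71 -0.25  1.3  -1.23]
turn tool z 0.0 shift mm [  -0.3 -210.8  119.9]
```

The cartridge is flat with its bar along 170°, as wanted, and the bar top is level at 0.0887. The retreat went to the bottle's side because tool y is reversed; it passed at 0.194 m, above the 0.17 m bottle. I go back higher and check the bottle.

```bash
python3 -m handwheel '[[0,0,0,-0.04,0,0,0],[0,0,0,-0.02,0,0,0],[0,-0.01,-0.04,0,0,0,0],[0,-0.02,-0.045,0,0,0,0],[0,-0.02,-0.045,0,0,0,0],[0,-0.02,-0.045,0,0,0,0],[0,-0.02,-0.036,0,0,0,0],[0,0,0,0.03,0,0,0],[0,0,0,0.04,0,0,0],[0,0,0,0.03,0,0,0],[0,0,0,0,0,0,0]]'
python3 - <<'E'
from h import *
go([.4865,.0325,.06],-100)
im,d,P=cloud('top')
q=P[(P[...,2]>.02)&(P[...,2]<.19)&(np.hypot(P[...,0]-.516,P[...,1]+.168)<.05)]
print(cv2.minAreaRect((q[:,:2]*1000).astype(np.float32)))
q=P[(P[...,2]>.028)&(P[...,2]<.045)&(np.hypot(P[...,0]-.557,P[...,1]-.2115)<.12)&(P[...,1]>.14)]
print(cv2.minAreaRect((q[:,:2]*1000).astype(np.float32)))
im,d,P=cloud('side'); cv2.imwrite('pics/s4.png',cv2.resize(im[120:300,200:440],None,fx=3,fy=3,interpolation=cv2.INTER_CUBIC))
E
```

```text
time: 17.95
position: [0.4865, 0.0314, 0.152]
tool_rot: [3.128, -0.268, -0.006]
ft_force: [0.2, 0.1, 0.9]
grip_width: 0.006
grip_force: 0.0
t 17.95 p [0.4865 0.0314 0.152 ] x [ 0.985 -0.17  -0.004] y [-0.17  -0.985  0.002] z [-0.004 -0.002 -1.   ] F [0.2 0.1 0.9] w 0.006 g 0.0 q [-1.06  0.01  0.95  1.96 -0.01  1.18 -1.84]
turn tool z 0.2 shift mm [ 0.1 -1.3 92. ]
((516.427001953125, -168.36416625976562), (60.074851989746094, 53.68324661254883), 12.721614837646484)
((557.0608520507812, 211.85549926757812), (65.82434844970703, 149.76466369628906), 80.55765533447266)
```

View pics/s4.png

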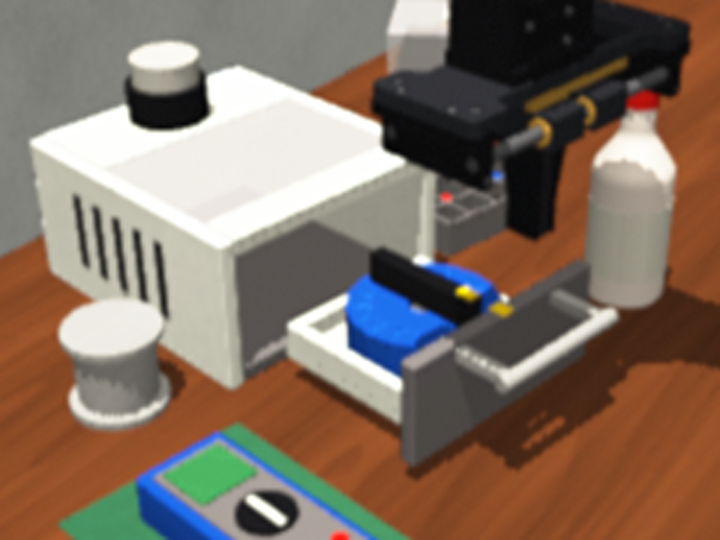

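The cartridge lies flat with its bar pointing at the key mark, and the bottle and meter are in place (bottle unmoved, meter at 557, 212 mm). I lower the fingers into the handle gap and push.

```bash
python3 -m handwheel '[[0,0,-0.001,0.03,0,0,0],[0,0,0,0.03,0,0,0],[0,0,0,0.03,0,0,0],[0,0,0,0,0,0,0],[0,0.01,0,0,0,0,0],[0,0.015,0,0,0,0,0],[0,0.02,0,0,0,0,0],[0,0.02,0,0,0,0,0],[0,0.02,0,0,0,0,0],[0,0.02,0,0,0,0,0],[0,0.015,0,0,0,0,0],[0,0.01,0,0,0,0,0]]'; python3 -m handwheel '[[0,0.008,0,0,0,0,0],[0,0.006,0,0,0,0,0],[0,0,0,0,0,0,0]]';python3 -c "
from h import *
go([.638,.0037,.06],-100)"
```

```text
time: 19.55
position: [0.6188, 0.0099, 0.0654]
tool_rot: [-3.129, 0.268, -0.004]
ft_force: [-2.1, 0.9, -0.2]
grip_width: 0.009
grip_force: 0.9
time: 19.92
position: [0.6312, 0.0069, 0.064]
tool_rot: [3.13, -0.27, 0.002]
ft_force: [0.1, 0.3, -0.2]
grip_width: 0.006
grip_force: 0.0
t 19.93 p [0.6312 0.0069 0.064 ] x [ 0.985 -0.171  0.001] y [-0.171 -0.985  0.   ] z [ 0.001 -0.    -1.   ] F [ 0.1  0.3 -0.2] w 0.006 g 0.0 q [-0.71  0.52  0.85  1.7  -0.43  1.11 -1.47]
turn tool z 0.1 shift mm [7.3 1.9 4. ]
```

Continue in small steps until the force shows the stop.

```bash
for i in 1; do python3 -m handwheel '[[0,0.004,0,0,0,0,0],[0,0.003,0,0,0,0,0],[0,0,0,0,0,0,0]]'; python3 -m handwheel '[[0,0.003,0,0,0,0,0],[0,0,0,0,0,0,0]]'; done
```

```text
time: 20.3
position: [0.6354, 0.0062, 0.0635]
tool_rot: [-3.129, 0.27, 0.007]
ft_force: [-6.5, 0.9, 4.5]
grip_width: 0.005
grip_force: 3.3
time: 20.55
position: [0.6354, 0.0061, 0.0632]
tool_rot: [-3.128, 0.27, 0.018]
ft_force: [-14.7, 2.1, 10.2]
grip_width: 0.009
grip_force: 7.3
```

```bash
python3 -m handwheel '[[0,-0.01,0,0,0,0,0],[0,-0.005,0,0,0,0,0],[0,0,0,-0.04,0,0,0],[0,0,0,-0.05,0,0,0],[0,-0.03,0,-0.05,0,0,0],[0,-0.05,0,-0.03,0,0,0],[0,-0.05,0,0,0,0,0],[0,0,0,0,0,0,0]]'
python3 - <<'E'
from h import *
st()
im,d,P=cloud('top')
q=P[(P[...,2]>.028)&(P[...,2]<.045)&(np.hypot(P[...,0]-.557,P[...,1]-.2115)<.12)&(P[...,1]>.14)]
print(cv2.minAreaRect((q[:,:2]*1000).astype(np.float32)))
im2,d,Q=cloud('side')
a=np.load('side0.npz'); A=a["P"]
sl=(slice(185,225),slice(275,352))
print("handle side diff px", np.abs(im2[sl].astype(int)-a["im"][sl]).mean())
for X in(A,Q):
    w=X[185:225,295:352].reshape(-1,3); w=w[(w[:,2]>.07)&(w[:,2]<.088)]; u=(w[:,:2]-[.659,0])@[.985,-.174]; print(len(w),np.round(np.percentile(u,[1,3,5,10,50]),4))
cv2.imwrite('pics/s5.png',np.hstack([cv2.resize(x[130:260,200:370],None,fx=2.3,fy=2.3) for x in(a["im"],im2)]))
E
```

```text
time: 21.55
position: [0.4952, 0.0316, 0.2346]
tool_rot: [-3.12, 0.264, -0.001]
ft_force: [0.7, 0.9, 1.2]
grip_width: 0.003
grip_force: 0.0
t 21.55 p [0.4952 0.0316 0.2346] x [ 0.986 -0.168 -0.001] y [-0.168 -0.986 -0.01 ] z [ 0.001  0.01  -1.   ] F [0.7 0.9 1.2] w 0.003 g 0.0 q [-1.12 -0.08  0.98  1.83  0.05  1.35 -1.89]
((557.1295166015625, 223.76284790039062), (51.10795974731445, 150.7474822998047), 85.7627182006836)
handle side diff px 13.33538961038961
783 [-0.059  -0.0584 -0.0581 -0.0573 -0.0142]
757 [-0.0605 -0.06   -0.0595 -0.0587 -0.0159]
```

View pics/s5.png

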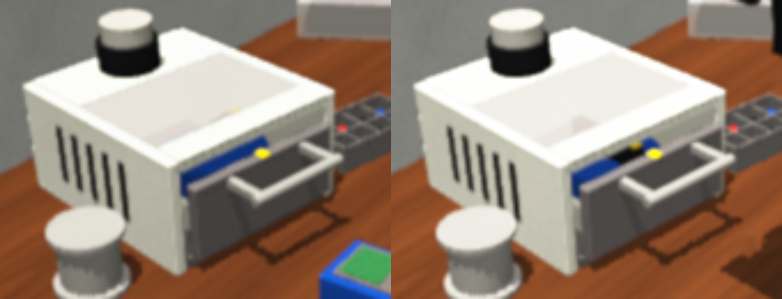

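The right half (now) shows the drawer shut, with the bar pointing at the mark. The handle measures about 1.5 mm further out than at the start, so I press it again from outside the bar.

```bash
python3 -m handwheel '[[0,0,0,0.05,0,0,0],[0,0,0,0.05,0,0,0],[0,0,0,0.045,0,0,0],[0,0,0,0.025,0,0,0],[0,0.03,0,0,0,0,0],[0,0.03,0,0,0,0,0],[0,0.02,0,0,0,0,0],[0,0.01,0,0,0,0,0],[0,0,0,0,0,0,0]]'; python3 -m handwheel '[[0,0.006,0,0,0,0,0],[0,0.004,0,0,0,0,0],[0,0,0,0,0,0,0]]'; python3 -c "
from h import *
go([.6,.012,.065],-100)"
```

```text
time: 22.78
position: [0.5866, 0.0135, 0.0627]
tool_rot: [3.127, -0.272, -0.002]
ft_force: [-1.8, -0.7, -0.1]
grip_width: 0.002
grip_force: 0.0
time: 23.15
position: [0.5914, 0.0135, 0.063]
tool_rot: [-3.129, 0.27, 0.016]
ft_force: [-10.7, 0.3, 5.5]
grip_width: 0.004
grip_force: 5.5
t 23.15 p [0.5914 0.0135 0.063 ] x [ 0.985 -0.171 -0.01 ] y [-0.171 -0.985 -0.   ] z [-0.01   0.002 -1.   ] F [-10.7   0.3   5.5] w 0.004 g 5.5 q [-0.8   0.47  0.92  1.8  -0.42  1.1  -1.48]
turn tool z 0.1 shift mm [ 8.7  0.  -2.1]
```

```bash
python3 -m handwheel '[[0,0.004,0,0,0,0,0],[0,0,0,0,0,0,0]]'; python3 -m handwheel '[[0,-0.03,0,0,0,0,0],[0,-0.05,0,0,0,0,0],[0,-0.02,0,-0.05,0,0,0],[0,0,0,-0.05,0,0,0],[0,0,0,-0.05,0,0,0],[0,0,0,-0.03,0,0,0],[0,0,0,0,0,0,0],[0,0,0,0,0,0,0]]'
python3 - <<'E'
from h import *
st()
im,d,P=cloud('top')
im2,d,Q=cloud('side')
a=np.load('side0.npz'); A=a["P"]
for X in(A,Q):
    w=X[185:225,295:352].reshape(-1,3); w=w[(w[:,2]>.07)&(w[:,2]<.088)]; u=(w[:,:2]-[.659,0])@[.985,-.174]; print(len(w),np.round(np.percentile(u,[1,3,5,10,50]),4))
q=Q[(Q[...,2]>.028)&(Q[...,2]<.045)&(np.hypot(Q[...,0]-.557,Q[...,1]-.2115)<.1)&(Q[...,1]>.14)]
print("meter side",cv2.minAreaRect((q[:,:2]*1000).astype(np.float32)),len(q))
r=cv2.matchTemplate
g=lambda x:cv2.cvtColor(x,cv2.COLOR_BGR2GRAY).astype(np.float32)
print(cv2.phaseCorrelate(g(a["im"])[185:225,295:355],g(im2)[185:225,295:355]))
E
```

```text
time: 23.4
position: [0.5915, 0.0135, 0.0628]
tool_rot: [-3.127, 0.27, 0.029]
ft_force: [-22.2, 2.5, 15.2]
grip_width: 0.002
grip_force: 11.1
time: 24.4
position: [0.5008, 0.0296, 0.2429]
tool_rot: [-3.129, 0.27, 0.002]
ft_force: [-0.3, 0.6, -0.3]
grip_width: 0.008
grip_force: 0.0
t 24.4 p [0.5008 0.0296 0.2429] x [ 0.985 -0.171 -0.001] y [-0.171 -0.985 -0.001] z [-0.001  0.001 -1.   ] F [-0.3  0.6 -0.3] w 0.008 g 0.0 q [-1.21 -0.07  1.07  1.81  0.06  1.37 -1.9 ]
783 [-0.059  -0.0584 -0.0581 -0.0573 -0.0142]
749 [-0.0591 -0.0586 -0.0581 -0.0572 -0.0147]
meter side ((554.4849243164062, 213.00543212890625), (65.68557739257812, 150.97206115722656), 80.66343688964844) 2408
((-0.05149542852841904, -0.0014070882326358003), 0.930782044728597)
```

Handle back at its starting position, meter in place, robot clear.

```bash
python3 -c "
from bench import ctrl
print(ctrl.close_job())"
```

```text
the job is handed in; nothing more can be done
None
```

The job is handed in, no verdict shown: by the last camera measurements the meter lies on the patch, the cartridge was flat over its key before closing, the drawer is back at its shut position and the bottle was unmoved before the push; I took no separate measurement of the spool or organiser.

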